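# Push the moisture tin out of its covered bay to the weighing stop

### The job

Push the moisture tin out through the open end of its covered bay and slide it on along the middle fence until it is up against the stop at the far end. Slide it on the table top all the way, without lifting or tipping it, and leave the core slice in the other bay where it is.

Things in the scene. Friction and masses are not known exactly. Their poses are not given: they have to be found in the camera images.
- dispenser: Fixed aluminium two-bay holder, 148 mm wide (x), 318 long (y), 48 high (51 at a strap over the rear end); low feet reach 97 mm either side of the middle. Origin on the table top. A 4 mm wall on x = 0 runs from y = +145 to -165 mm. At each side of it lies a bay 68 mm wide, no floor, centre line x = +36 or -36, closed by a wall at y = +145, open at y = -15 mm (the mouth).
- bay_a (a point): Point on the table top, centre line of the bay on the holder's +x side, half-way along it (holder x +36, y +65 mm). Lips at z = 45 to 48 mm roof each bay but for a slot 40 mm wide over its centre line, from y = +127 mm to the mouth, open there: closed fingers fit down it, the tin cannot come up through it.
- bay_b (a point): The same point of the bay on the holder's -x side (holder x -36, y +65 mm). Both bays are alike; mouths 68 mm wide, 45 mm high.
- stop (a point): Foot of the stop's near face on the middle line (holder x 0, y -165 mm). The stop is a 48 mm high cross plate, 148 mm wide. From the mouths to it the middle wall goes on alone as the fence, 48 mm high, 4 mm thick; the stretch at each side of the fence is open above and outwards.
- tin: Round closed aluminium moisture tin, 60 mm across, 39 mm high, about 45 g, upright. Origin at the centre of its underside. It starts in either bay, its centre at holder y = +20 to +50 mm, so that 65 mm or more of the bay is free behind it. Up against the stop its centre is at y = -135 mm; touching the fence, at x = +32 or -32 mm.
- slice: Round slice of a concrete core, 47 mm across, 31 mm high, about 120 g, lying flat in the other bay. Origin at the centre of its underside. To be left alone.

How it is judged (in metres and radians):
At the end, for the whole second after the job is handed in: The tin stands flat on the table within 10 mm of touching the stop, no more than 15 mm from the fence, at rest; the core slice is within 12 mm of where it was (y of tin in the frame of dispenser between -0.145 and -0.125 m and x of tin in the frame of dispenser between -0.047 and 0.047 m and angle between tin's own z axis and vertical below 0.1 rad and height (world z) of tin below 0.005 m and linear speed of tin below 0.01 m/s and distance of slice from where it was at the start of the episode below 0.012 m).
It fails at once if the tin is lifted more than 20 mm off the table top (height (world z) of tin above 0.02 m).
It fails at once if the tin is tipped by more than 20 degrees (angle between tin's own z axis and vertical above 0.35 rad).
It fails at once if the core slice is moved more than 12 mm (distance of slice from where it was at the start of the episode above 0.012 m).
It also fails if it takes over 38 s, if anything falls off the work surface, if the arm or the gripper's body presses on something with over 40 N, if the wrist force passes 120 N, or if a joint passes its speed limit or range.

### The arm

A 6-joint arm with a two-finger parallel gripper is mounted at the origin on a cart in front of the work surface, level with it; the furniture and walls round the work are solid. World frame = base frame: x ahead of the robot, y to its left, z up, the work surface at z = 0. Lengths are in m, angles in degrees, forces in N, time in s.
With the tool pointing down it reaches from about 0.3 to 1 m from the base axis. Payload 5.1 kg.
Tool frame: the origin (TCP) lies at the very end of the fingers, on their centre line; the grasp point (between the pads) lies 19 mm behind it; z points along the fingers, y is the line along which they close (so a half turn about z gives the same grasp; the last joint's range is limited). The gripper opens to 95 mm and grips with 3 to 60 N. Pads are 20 mm wide; open, the fingers measure 119 mm over their backs; the gripper's body (75 mm by 180 mm) begins 59 mm behind the grasp point.
Start: joints at [70.096, 7.093, 94.555, -0, 78.352, -4.733], TCP at [0.17, 0.627, 0.215] pointing down, gripper open.
Joint ranges: [-149.61, 149.61], [-58.7, 133.49], [1.44, 155.28], [-77.14, 257.14], [18.33, 153.61], [-166.67, 166.67]. Speed limits (degrees/s): [147.25, 147.25, 180, 180, 180, 180].

### API

Orientations are given as [roll, pitch, yaw] about the fixed x, y, z axes, in that order (R = Rz(yaw) Ry(pitch) Rx(roll)).
In Python, from cell import * gives the robot as it stands.
- The arm moves only by the tool drive_tool, never from a script. Its argument "commands" is a list of rows, each an object with "linear": the shift along the tool's x, y, z in mm, a list of three; "twist": the turn about the tool's z in rad. A call has 1 to 20 rows; each row is the pose to reach, as a shift and turn from the pose commanded when the call began, along the tool's axes at that moment; what a row does not reach only later rows make up. A row lasts 1/8 s, in which the tool goes at most 62.5 mm and 10.7 degrees, less where a joint would pass 70% of its speed; a pose out of reach is approached as far as the arm can. A call with a gripper value outside its range is refused whole. "jaw" is the opening in per cent of the stroke, from 0 (shut) to 100 (fully open), set as the call begins (left out, the last holds). The fingers move at their own pace and stop on an object; "squeeze" is the grip in N (left out, the last holds). Time passes only in rows, so rows that repeat a pose let the fingers close. It gives the time, the measured TCP pose, the force, the opening and the grip force at its end, in the units of the state.
- sense(): the state, without advancing time (a new reading comes with each control period).
- grab_frame(name): name is "scene" or "top" or "wrist"; returns the picture (400x640x3 uint8, red, green, blue); there is no depth.
- camera_info(name): a dict with "intrinsics" (3x3 intrinsics, pixels), "pose" (4x4, takes a point from camera to world coordinates); the wrist camera has in their place "mount" (4x4, takes a point from camera to tool coordinates, whose origin is the TCP and whose axes are the flange's). Camera axes: x right, y down, z forward; pixel columns grow to the right and rows downward; lengths in m; the calibration is good to about 2 mm. A picture is of the moment at which its call begins: read the wrist's pose just before it. camera_info takes no time and is no camera call.
- hand_in(): hands the job in; it is judged then, once.
The state is a dict: "t": time; "joints": joint angles; "dq": joint speeds; "joint_efforts": joint torques, N m; "eef_pos": TCP position; "eef_rot": TCP orientation; "contact_force": force on the tool from outside, world axes, zero at the start; "moment": the same for the moment, N m; "grip_width": finger opening in m; "grip_force": force on a finger pad.
Only numpy, scipy, OpenCV 4.12 (cv2) and the standard library are available. Lean on these libraries where they do the work, as an engineer would, in place of code of your own. Each camera call takes 0.05 s, during which the arm holds its last target. There are 200 camera calls.

## Working session

There is one attempt and no reset: what is moved stays moved. The work goes in short steps, Python scripts to look and compute and a tool call to move; the robot and the scene stay as the last step left them, time stands still between calls to the robot, and variables do not carry over. Pictures are saved under pics/ and viewed, at most 10 in all, crops included, and the job is handed in when it is done.

Besides the shell and the picture viewer there is one more tool, called after "Call:" as name(argument=value, ...) on one line, values as JSON. drive_tool: Moves the arm, as the interface text tells. Its arguments: {"type":"object","properties":{"commands":{"type":"array","items":{"type":"object","properties":{"linear":{"type":"array","items":{"type":"number"}},"twist":{"type":"number"}}}},"jaw":{"type":"number"},"squeeze":{"type":"number"}},"required":["commands"]}

```bash
mkdir -p pics
python3 - <<'E'
from cell import *
import cv2,numpy as np
s=sense();print(s)
for n in("scene","top","wrist"):
    cv2.imwrite(f"pics/{n}0.png",grab_frame(n)[:,:,::-1]);c=camera_info(n)
    print(n,{k:np.round(v,4).tolist() for k,v in c.items() if not isinstance(v,str)})
E
```

```text
{'t': 0.0, 'joints': array([ 7.00973857e+01,  7.13497031e+00,  9.46309462e+01, -1.55155101e-03,
        7.83502041e+01, -4.73206786e+00]), 'dq': array([-0.03899787,  0.07923518, -0.05732642, -0.06266888, -0.13201638,
        0.07970234]), 'joint_efforts': array([-2.12315834e-03, -4.17635036e+01, -3.59918225e+01,  7.73213594e-02,
        4.94272239e-02, -1.57718114e-04]), 'eef_pos': array([0.16992032, 0.62676145, 0.21340273]), 'eef_rot': array([-1.79884150e+02, -8.06574379e-03,  1.64829760e+02]), 'contact_force': array([ 0.58755538, -0.06687108,  0.16257254]), 'moment': array([-0.03069778,  0.02741958, -0.09638014]), 'grip_force': 0.0, 'grip_width': 0.09485588291303618}
scene {'intrinsics': [[498.6223, 0.0, 320.9108], [0.0, 498.6223, 194.1064], [0.0, 0.0, 1.0]], 'pose': [[0.6878, -0.4931, 0.5328, 0.105], [-0.7257, -0.447, 0.5231, -0.4706], [-0.0198, -0.7464, -0.6652, 0.5966], [0.0, 0.0, 0.0, 1.0]]}
top {'intrinsics': [[377.235, 0.0, 321.0099], [0.0, 377.235, 196.4769], [0.0, 0.0, 1.0]], 'pose': [[0.0279, -0.9885, 0.1489, 0.4132], [-0.9995, -0.0253, 0.0195, -0.0264], [-0.0155, -0.1494, -0.9887, 0.8889], [0.0, 0.0, 0.0, 1.0]]}
wrist {'intrinsics': [[315.2056, 0.0, 317.4466], [0.0, 315.2056, 202.643], [0.0, 0.0, 1.0]], 'mount': [[0.0007, -0.9691, -0.2469, 0.0694], [1.0, 0.0007, 0.0002, -0.0006], [-0.0, -0.2469, 0.9691, -0.1708], [0.0, 0.0, 0.0, 1.0]]}
```

View pics/top0.png

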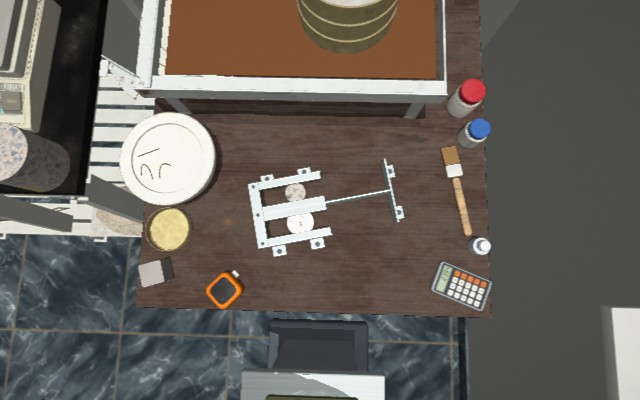

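View pics/scene0.png

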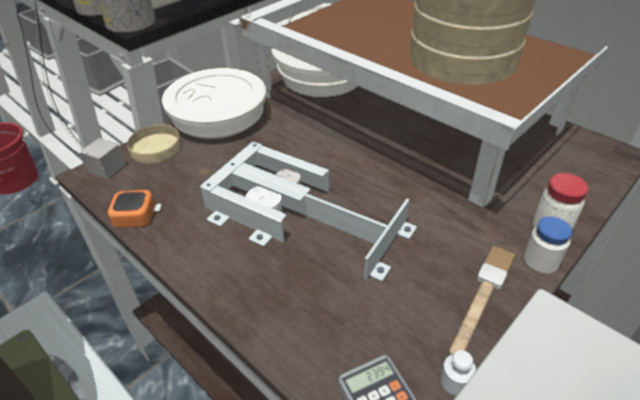

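The holder's rear wall is on the left at about (258,215) and its stop on the right at about (391,190). The tin is the white disc at about (300,223), in the bay nearer the robot. The slice is at about (295,192). I'll zoom in for the corners.

Run:
```python
import cv2
a=cv2.imread("pics/top0.png")[150:265,235:415];cv2.imwrite("pics/topz.png",cv2.resize(a,None,fx=4.4,fy=4.4,interpolation=cv2.INTER_CUBIC))
a=cv2.imread("pics/scene0.png")[140:290,195:425];cv2.imwrite("pics/scenez.png",cv2.resize(a,None,fx=3.4,fy=3.4,interpolation=cv2.INTER_CUBIC))
```

```text
(no output)
```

View pics/topz.png

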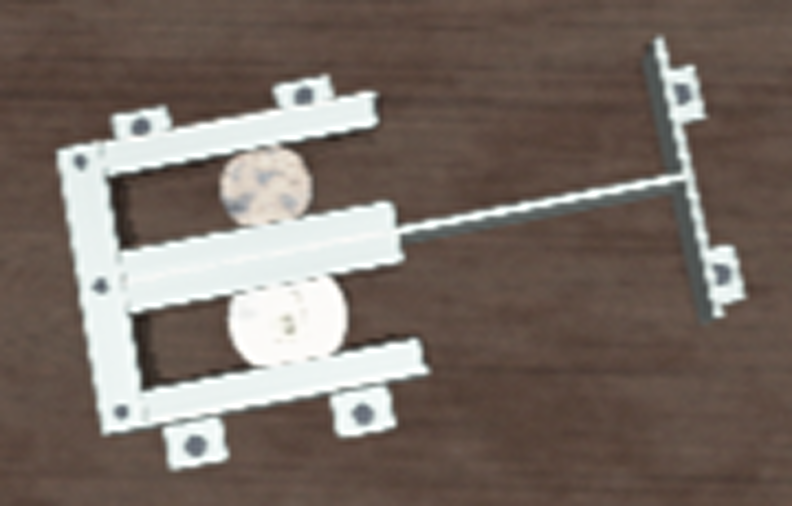

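View pics/scenez.png

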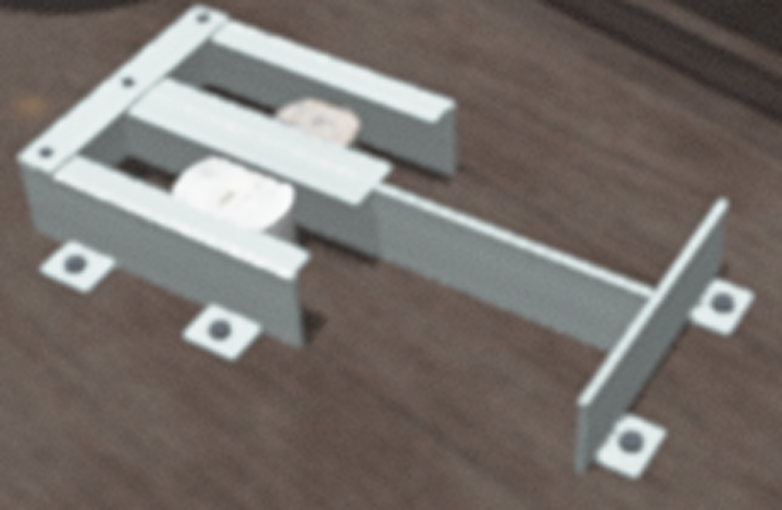

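The zoomed views give the corner points: in the top crop the middle strip's mouth corners are (393,202) and (405,261), the stop's ends (658,40) and (716,318), and the tin's top centre about (288,320). In the scene crop the stop's ends are (724,202) and (582,402), and the tin's centre about (235,193). Next I fit the holder pose from both views.

```bash
cat > h.py <<'E'
from cell import *
import cv2,numpy as np
from scipy.optimize import least_squares
def px(n,P):
    c=camera_info(n);T=np.linalg.inv(np.array(c["pose"]));K=np.array(c["intrinsics"])
    q=(T[:3,:3]@np.atleast_2d(P).T).T+T[:3,3];q=q@K.T;return q[:,:2]/q[:,2:]
def H(p,L):
    c,s=np.cos(p[2]),np.sin(p[2]);L=np.atleast_2d(L);return np.c_[p[0]+c*L[:,0]-s*L[:,1],p[1]+s*L[:,0]+c*L[:,1],L[:,2]+p[3]]
E
python3 - <<'E'
from h import *
t=lambda u,v:(235+u/4.4-.5,150+v/4.4-.5)
s=lambda u,v:(195+u/3.4-.5,140+v/3.4-.5)
O=[(16,-15,48),(-16,-15,48),(-74,-15,48),(74,-15,48),(74,-167,48),(-74,-167,48),(-74,149,51),(74,149,51)]
O=np.array(O)/1000
A=np.array([t(393,202),t(405,261),t(428,372),t(376,93),t(658,40),t(716,318),t(105,433),t(58,150)])
B=np.array([s(392,168),s(360,205),s(300,278),s(455,103),s(724,202),s(582,402),s(20,158),s(200,8)])
f=lambda p:np.r_[(px("top",H(p,O))-A).ravel(),(px("scene",H(p,O))-B).ravel()]
r=least_squares(f,[.4,0,.1,0],loss='soft_l1');p=r.x;print("pose",p.round(4),np.degrees(p[2]));print(f(p).reshape(-1,2).round(1).tolist())
np.save("p.npy",p)
for nm,a,b,h in(("tin",t(288,320),s(235,193),.039),("slice",t(266,186),s(320,120),.031)):
    g=least_squares(lambda P:np.r_[px("top",P)[0]-a,px("scene",P)[0]-b],[p[0],p[1],h]);P=g.x
    q=least_squares(lambda P2:px("top",[*P2,h])[0]-a,P[:2]).x
    R=np.array([[np.cos(p[2]),np.sin(p[2])],[-np.sin(p[2]),np.cos(p[2])]])
    print(nm,P.round(4),g.fun.round(1),"holder",(R@(P[:2]-p[:2])).round(4),"top-only",q.round(4),(R@(q-p[:2])).round(4))
print("slot entry etc",H(p,[[-.036,.1,0],[-.036,0,0],[-.036,-.135,0],[-.032,-.135,0]]).round(4))
E
```

```text
pose [ 0.5248 -0.0044  0.2131 -0.0015] 12.208230683794426
[[-0.2, -0.4], [-0.3, -0.0], [-0.6, 0.2], [-1.0, -0.3], [0.2, -0.5], [0.9, -0.2], [-0.1, 0.1], [0.2, -0.3], [0.7, -0.2], [-0.3, 0.1], [-2.9, 0.2], [-0.3, 0.1], [0.8, 0.2], [0.7, 1.1], [-0.3, -0.1], [-0.3, -0.5]]
tin [0.4822 0.0355 0.0394] [ 0.3 -0.4 -0.4  0.1] holder [-0.0332  0.048 ] top-only [0.4812 0.0363] [-0.034   0.0489]
slice [0.5527 0.0495 0.0351] [ 0.5 -0.6 -0.6  0.1] holder [0.0386 0.0467] top-only [0.5519 0.0509] [0.0381 0.0484]
slot entry etc [[ 0.4685  0.0857 -0.0015]
 [ 0.4897 -0.012  -0.0015]
 [ 0.5182 -0.1439 -0.0015]
 [ 0.5221 -0.1431 -0.0015]]
```

View pics/wrist0.png

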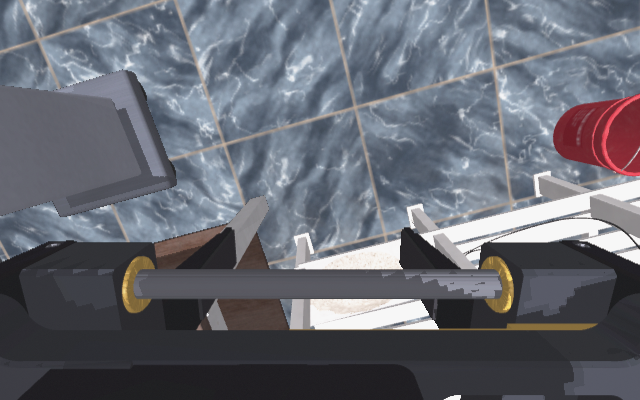

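Call:
drive_tool(commands=[{"linear": [-13, -13, 0], "twist": 0.03}, {"linear": [-39, -40, 0], "twist": 0.1}, {"linear": [-73, -75, 10], "twist": 0.19}, {"linear": [-111, -115, 20], "twist": 0.28}, {"linear": [-150, -154, 30], "twist": 0.38}, {"linear": [-190, -196, 35], "twist": 0.49}, {"linear": [-232, -239, 40], "twist": 0.6}, {"linear": [-274, -282, 45], "twist": 0.71}, {"linear": [-314, -324, 50], "twist": 0.81}, {"linear": [-350, -361, 60], "twist": 0.91}, {"linear": [-382, -394, 70], "twist": 0.98}, {"linear": [-405, -418, 80], "twist": 1.04}, {"linear": [-420, -433, 85], "twist": 1.08}, {"linear": [-428, -441, 85], "twist": 1.093}, {"linear": [-428, -441, 85], "twist": 1.093}, {"linear": [-428, -441, 85], "twist": 1.093}], jaw=10)

```text
t: 2.15
eef_pos: [0.4676, 0.0901, 0.13]
eef_rot: [180.0, -0.0, 102.2]
contact_force: [-0.3, -0.4, 0.5]
grip_width: 0.0095
grip_force: 0.0
```

```bash
cat >> h.py <<'E'
from scipy.spatial.transform import Rotation as Ro
def wpx(s,P):
    c=camera_info("wrist");M=np.array(c["mount"]);T=np.eye(4);T[:3,:3]=Ro.from_euler('xyz',s["eef_rot"],degrees=True).as_matrix();T[:3,3]=s["eef_pos"]
    W=np.linalg.inv(T@M);q=(np.atleast_2d(P)@W[:3,:3].T+W[:3,3])@np.array(c["intrinsics"]).T;return q[:,:2]/q[:,2:]
E
python3 - <<'E'
from h import *
p=np.load("p.npy");s=sense();im=grab_frame("wrist")[:,:,::-1].copy()
print({k:np.round(s[k],4).tolist() for k in("t","eef_pos","eef_rot","contact_force","grip_width","joints")})
L=np.array([(-.056,-.015,.048),(-.016,-.015,.048),(-.016,.127,.048),(-.056,.127,.048),(-.074,-.015,.048),(0,-.165,.048)])
for q in wpx(s,H(p,L)): cv2.drawMarker(im,tuple(int(v) for v in q.round()),(0,0,255),cv2.MARKER_CROSS,10,1)
a=np.linspace(0,6.283,60);C=np.c_[.4817+.03*np.cos(a),.036+.03*np.sin(a),0*a+.039]
for q in wpx(s,C): cv2.circle(im,tuple(int(v) for v in q.round()),1,(0,255,0),-1)
cv2.imwrite("pics/w1.png",im)
R=np.array([[np.cos(p[2]),np.sin(p[2])],[-np.sin(p[2]),np.cos(p[2])]])
print("tcp holder",R@(s["eef_pos"][:2]-p[:2]))
E
```

```text
{'t': 2.15, 'eef_pos': [0.4676, 0.0901, 0.13], 'eef_rot': [179.9733, -0.0075, 102.2413], 'contact_force': [-0.337, -0.4128, 0.462], 'grip_width': 0.0095, 'joints': [4.4396, -11.5922, 121.0512, 0.0117, 70.5156, -7.8056]}
tcp holder [-0.0359558  0.1044699]
```

View pics/w1.png

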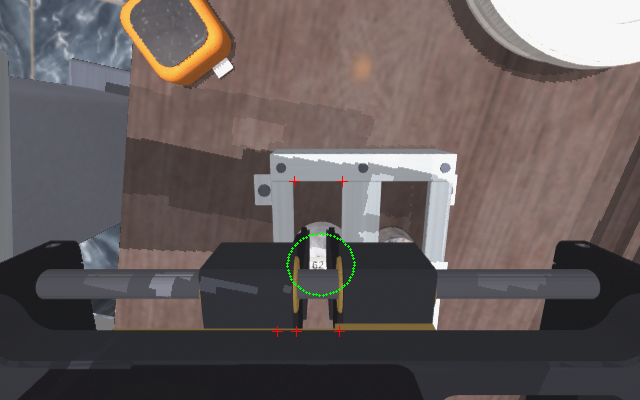

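The wrist picture shows the slot's rear corners at (294,181) and (343,181), where the fit puts them. The tin is just ahead of the fingers with its rear side at row 222–234, and the fingers are centred over the slot. I'll lower them behind the tin.

Call:
drive_tool(commands=[{"linear": [0, 0, 15]}, {"linear": [0, 0, 35]}, {"linear": [0, 0, 55]}, {"linear": [0, 0, 70]}, {"linear": [0, 0, 85]}, {"linear": [0, 0, 100]}, {"linear": [0, 0, 112]}, {"linear": [0, 0, 118]}, {"linear": [0, 0, 118]}])

```text
schema error: expected keys linear, twist
```

Call:
drive_tool(commands=[{"linear": [0, 0, 15], "twist": 0}, {"linear": [0, 0, 35], "twist": 0}, {"linear": [0, 0, 55], "twist": 0}, {"linear": [0, 0, 70], "twist": 0}, {"linear": [0, 0, 85], "twist": 0}, {"linear": [0, 0, 100], "twist": 0}, {"linear": [0, 0, 112], "twist": 0}, {"linear": [0, 0, 118], "twist": 0}, {"linear": [0, 0, 118], "twist": 0}])

```text
t: 3.32
eef_pos: [0.4676, 0.0896, 0.0113]
eef_rot: [-180.0, -0.0, 102.2]
contact_force: [-0.6, 0.3, 0.4]
grip_width: 0.0093
grip_force: 0.0
```

Call:
drive_tool(commands=[{"linear": [-5, 0, 0], "twist": 0}, {"linear": [-10, 0, 0], "twist": 0}, {"linear": [-14, 0, 0], "twist": 0}, {"linear": [-18, 0, 0], "twist": 0}, {"linear": [-24, 0, 0], "twist": 0}, {"linear": [-30, 0, 0], "twist": 0}, {"linear": [-37, 0, 0], "twist": 0}, {"linear": [-44, 0, 0], "twist": 0}, {"linear": [-51, 0, 0], "twist": 0}, {"linear": [-58, 0, 0], "twist": 0}, {"linear": [-65, 0, 0], "twist": 0}, {"linear": [-72, 0, 0], "twist": 0}, {"linear": [-79, 0, 0], "twist": 0}, {"linear": [-86, 0, 0], "twist": 0}, {"linear": [-93, 0, 0], "twist": 0}, {"linear": [-99, 0, 0], "twist": 0}, {"linear": [-104, 0, 0], "twist": 0}, {"linear": [-108, 0, 0], "twist": 0}, {"linear": [-110, 0, 0], "twist": 0}, {"linear": [-110, 0, 0], "twist": 0}])

```text
t: 5.82
eef_pos: [0.4911, -0.0179, 0.0117]
eef_rot: [180.0, 0.0, 102.2]
contact_force: [-0.6, -0.1, 0.0]
grip_width: 0.0096
grip_force: 0.0
```

Call:
drive_tool(commands=[{"linear": [-4, 0, 0], "twist": 0}, {"linear": [-9, 0, 0], "twist": 0}, {"linear": [-15, 0, 0], "twist": 0}, {"linear": [-21, 0, 0], "twist": 0}, {"linear": [-26, 0, 0], "twist": 0}, {"linear": [-30, 0, 0], "twist": 0}, {"linear": [-32, 0, 0], "twist": 0}, {"linear": [-32, 0, 0], "twist": 0}])

```text
t: 6.82
eef_pos: [0.4979, -0.0492, 0.0117]
eef_rot: [180.0, 0.0, 102.2]
contact_force: [-0.4, -0.5, -0.7]
grip_width: 0.0094
grip_force: 0.0
```

Run:
```python
from h import *
s=sense();p=np.load("p.npy")
R=np.array([[np.cos(p[2]),np.sin(p[2])],[-np.sin(p[2]),np.cos(p[2])]]);print(s["t"],R@(s["eef_pos"][:2]-p[:2]))
a=[cv2.resize(grab_frame(n)[y:y+h,x:x+w,::-1],(400,300),interpolation=cv2.INTER_CUBIC) for n,x,y,w,h in(("scene",195,140,228,171),("top",235,140,180,135))]
cv2.imwrite("pics/c2.png",np.hstack(a))
```

```text
6.825 [-0.03585394 -0.03813883]
```

View pics/c2.png

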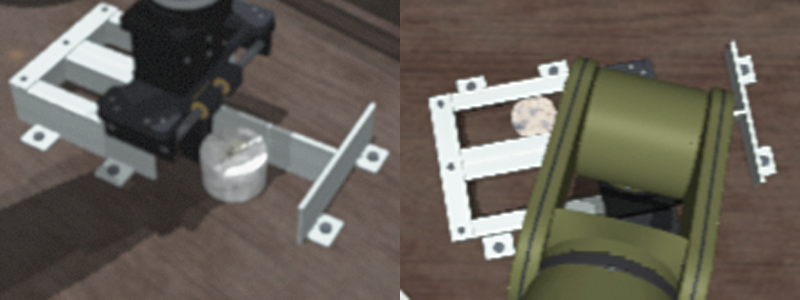

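The tin is upright and out of the mouth, its top at about (234,152) in the left half. The slice has not moved. I'll check how far the tin is from the fence.

Run:
```python
from h import *
p=np.load("p.npy");R=np.array([[np.cos(p[2]),np.sin(p[2])],[-np.sin(p[2]),np.cos(p[2])]])
im=grab_frame("scene")[:,:,::-1].copy()
def tin(x,y,c):
    a=np.linspace(0,6.283,120)
    for z in(.0,.039):
        for q in px("scene",H([*p[:3],0],np.c_[x+.03*np.cos(a),y+.03*np.sin(a),0*a+z])):
            cv2.circle(big,tuple(int(v) for v in ((q-[290,190])*6)),1,c,-1)
big=cv2.resize(im[190:290,290:420],None,fx=6,fy=6,interpolation=cv2.INTER_CUBIC)
a=(195+234/1.754,140+152/1.754)
q=least_squares(lambda P:px("scene",[*P,.039])[0]-a,[.5,-.1]).x;print(R@(q-p[:2]))
tin(-.036,-.077,(0,255,0));tin(-.046,-.077,(0,0,255))
cv2.imwrite("pics/c3.png",big)
```

```text
[-0.03924041 -0.08264353]
```

View pics/c3.png

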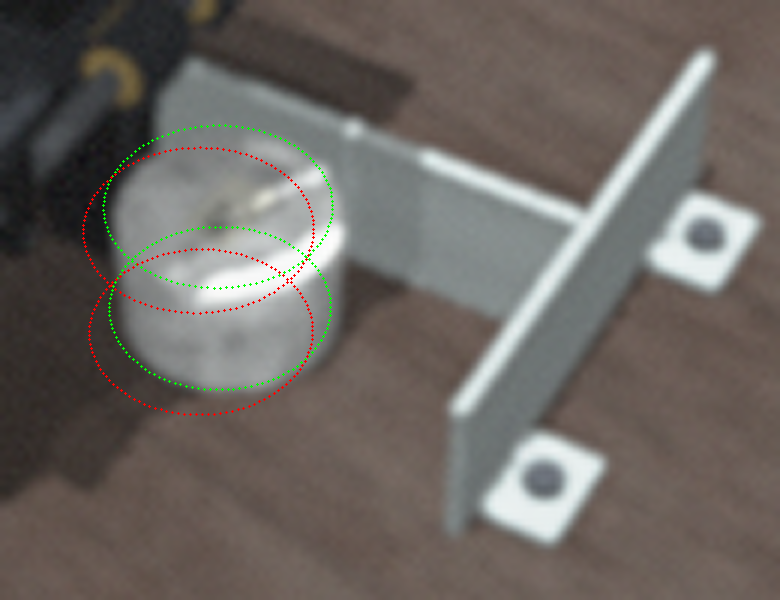

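The tin is at about holder (-37, -80), only slightly ahead of the green outline and near the fence. I'll widen the fingers into a cradle and push on.

Call:
drive_tool(commands=[{"linear": [0, 0, 0], "twist": 0}, {"linear": [0, 1, 0], "twist": 0}, {"linear": [0, 2, 0], "twist": 0}, {"linear": [-3, 2, 0], "twist": 0}, {"linear": [-7, 2, 0], "twist": 0}, {"linear": [-12, 2, 0], "twist": 0}, {"linear": [-17, 2, 0], "twist": 0}, {"linear": [-22, 2, 0], "twist": 0}, {"linear": [-27, 2, 0], "twist": 0}, {"linear": [-32, 2, 0], "twist": 0}, {"linear": [-37, 2, 0], "twist": 0}, {"linear": [-41, 2, 0], "twist": 0}, {"linear": [-45, 2, 0], "twist": 0}, {"linear": [-48, 2, 0], "twist": 0}, {"linear": [-50, 2, 0], "twist": 0}, {"linear": [-52, 2, 0], "twist": 0}, {"linear": [-53, 2, 0], "twist": 0}, {"linear": [-54, 2, 0], "twist": 0}, {"linear": [-54, 2, 0], "twist": 0}], jaw=28)

```text
t: 9.35
eef_pos: [0.5112, -0.1015, 0.0117]
eef_rot: [-180.0, 0.0, 102.2]
contact_force: [-0.9, 0.4, -0.2]
grip_width: 0.0266
grip_force: 0.0
```

Call:
drive_tool(commands=[{"linear": [-1, 0, 0], "twist": 0}, {"linear": [-2, 0, 0], "twist": 0}, {"linear": [-3, 0, 0], "twist": 0}, {"linear": [-4, 0, 0], "twist": 0}, {"linear": [-4, 0, 0], "twist": 0}])

```text
t: 9.98
eef_pos: [0.512, -0.1053, 0.0117]
eef_rot: [180.0, -0.0, 102.2]
contact_force: [-0.4, 0.3, -0.0]
grip_width: 0.0263
grip_force: 0.3
```

Call:
drive_tool(commands=[{"linear": [-1, 0, 0], "twist": 0}, {"linear": [-1, 0, 0], "twist": 0}, {"linear": [-2, 0, 0], "twist": 0}, {"linear": [-2, 0, 0], "twist": 0}, {"linear": [-2, 0, 0], "twist": 0}])

```text
t: 10.6
eef_pos: [0.512, -0.1058, 0.0115]
eef_rot: [-180.0, -0.2, 102.2]
contact_force: [-0.3, 8.4, 3.5]
grip_width: 0.0266
grip_force: 3.6
```

Run:
```python
from h import *
p=np.load("p.npy");R=np.array([[np.cos(p[2]),np.sin(p[2])],[-np.sin(p[2]),np.cos(p[2])]])
s=sense();print(R@(s["eef_pos"][:2]-p[:2]),s["contact_force"])
im=grab_frame("scene")[:,:,::-1]
big=cv2.resize(im[190:290,290:420],None,fx=6,fy=6,interpolation=cv2.INTER_CUBIC)
a=np.linspace(0,6.283,120)
for z in(.0,.039):
    for q in px("scene",H([*p[:3],0],np.c_[-.034+.03*np.cos(a),-.135+.03*np.sin(a),0*a+z])):
        cv2.circle(big,tuple(int(v) for v in ((q-[290,190])*6)),1,(0,255,0),-1)
cv2.imwrite("pics/c4.png",big)
```

```text
[-0.03398271 -0.09637555] [-0.27461821  8.41906396  3.52971019]
```

View pics/c4.png

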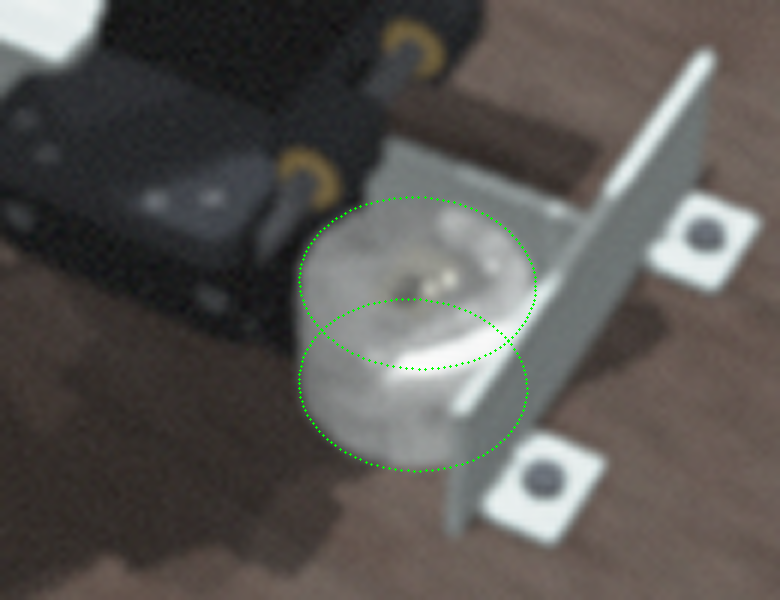

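The 8 N reaction and the outline match both say the tin is against the stop and beside the fence. I'll back the fingers off, then hand in.

Call:
drive_tool(commands=[{"linear": [2, 0, 0], "twist": 0}, {"linear": [6, 0, 0], "twist": 0}, {"linear": [12, 0, 0], "twist": 0}, {"linear": [16, 0, 0], "twist": 0}, {"linear": [16, 0, 0], "twist": 0}, {"linear": [16, 0, 0], "twist": 0}])

```text
t: 11.4
eef_pos: [0.5092, -0.0917, 0.0117]
eef_rot: [180.0, 0.0, 102.2]
contact_force: [0.0, 0.8, -0.3]
grip_width: 0.0265
grip_force: 0.0
```

Run:
```python
from h import *
print(sense()["t"]);big=grab_frame("scene")[140:290,195:425,::-1]
cv2.imwrite("pics/c5.png",cv2.resize(big,None,fx=3.4,fy=3.4,interpolation=cv2.INTER_CUBIC))
```

```text
11.4
```

View pics/c5.png

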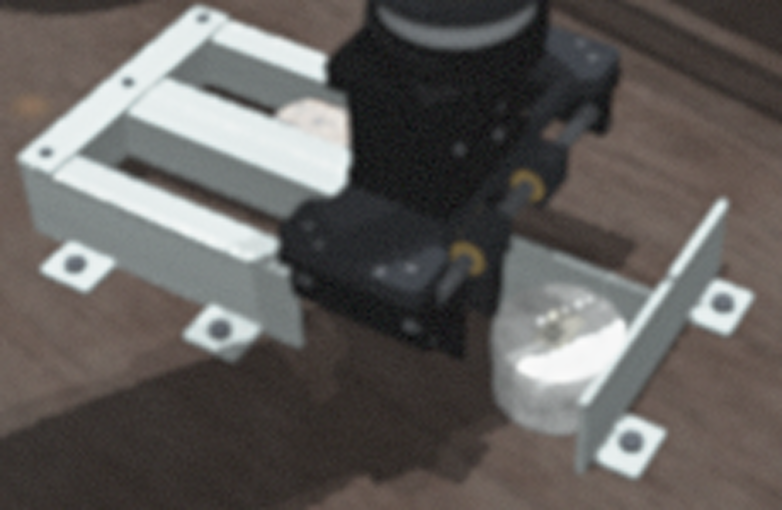

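The tin stands upright against the stop, at about (558,340). The fingers are clear of it and the slice is still in its bay.

```bash
python3 -c "
from cell import *
print(hand_in())"
```

```text
the job is handed in; nothing more can be done
None
```

The job is handed in: the tin was slid flat along the fence until it was up against the stop, the core slice was left in its bay, and the arm's clock read about 11.5 s, though no verdict came back.

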